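# Switch the dust extraction to the blue outlet

## Robot

A 7-joint arm with a two-finger parallel gripper is mounted at the origin on the work surface. World frame = base frame: x ahead of the robot, y to its left, z up, the work surface at z = 0. Lengths are in m, angles in rad, forces in N, time in s.
With the tool pointing down it reaches from about 0.425 to 0.925 m from the base axis. Payload 6.8 kg.
Tool frame: the origin (TCP) lies on the front face of the gripper's body, between the roots of the fingers; the fingertips stand 73 mm ahead of it and the grasp point (between the pads) lies 54 mm ahead of it (env.nose_length is the distance from the TCP to the fingertips, in m); z points along the fingers, y is the direction in which the jaws open and shut (so a half turn about z gives the same grasp; the last joint's range is limited). The gripper opens to 85 mm and grips with 20 to 120 N. Pads are 22 mm wide; open, the fingers measure 114 mm over their backs; the gripper's body (76 mm by 85 mm) begins 54 mm behind the grasp point. The pads swing forward as they close: fully open they stand 13 mm farther back than shut.
Start: joints at [1.062, 0.477, 0.022, 1.555, -0.011, 1.109, -0.083], TCP at [0.263, -0.622, 0.304] pointing down, gripper open.
Joint ranges: [-2.96, 2.96], [-0.34, 2.1], [-1.41, 1.46], [0.24, 2.44], [-1.37, 4.51], [0.17, 1.92], [-2.96, 2.96]. Speed limits (rad/s): [2.39, 2.39, 3.14, 3.14, 3.14, 3.14, 3.14].

## Interface

Orientations are given as a unit quaternion [w, x, y, z].
In Python, from cell import env, kin, camera, calibration, job gives the robot as it stands. The module is installed in compiled form; this text tells all that it offers. Calls block until the motion is done:
- env.reach(position, orientation): joint-space move of the TCP to a pose.
- env.movel(position, velocity=0.15, rot=None, stop_force=None): straight line of the TCP; rot=None keeps the orientation; velocity is the mean speed in m/s. With stop_force (N) it stops when the force on the tool has changed by that much, and returns True; else False.
- env.goto_joints(angles): joint-space move.
- env.grip(opening, f_grip=None): finger opening in m; f_grip is the grip in N (None keeps the last); returns when the fingers have stopped.
- env.dwell(seconds).
- kin.inverse_kinematics(position, orientation): joint angles nearest the present ones, or None.
- env.get_state(): the state.
- camera(name): name is "scene" or "side" or "wrist"; returns (picture, depth): 400x640x3 uint8, blue, green, red; 400x640 float32, m along the optical axis (not along the pixel's ray), 0 where there is no reading.
- calibration(name): a dict with "fx", "fy", "cx", "cy" (pixels), "rvec" (rotation vector, rad) and "tvec" (3), from world to camera coordinates, as OpenCV has them. Camera axes: x right, y down, z forward; pixel columns grow to the right and rows downward; lengths in m; the calibration is good to about 2 mm. A picture is of the moment at which its call begins: read the wrist's pose just before it. calibration takes no time and is no camera call; for the wrist camera it gives the pose at the moment of the call.
A pose or a line that the arm cannot do raises env.PlanningError and nothing moves.
- job.job_done(): hands the job in, once; it reports no verdict.
The state is a dict: "time": time; "qpos": joint angles; "joint_velocities": joint speeds; "joint_torque": joint torques, N m; "tcp_pos": TCP position; "orientation": TCP orientation; "force": force on the tool from outside, world axes, zero at the start; "torque": the same for the moment, N m; "opening": finger opening in m.
Only numpy, scipy, OpenCV 4.12 (cv2) and the standard library are available. Lean on these libraries where they do the work, as an engineer would, in place of code of your own. Each camera call takes 0.05 s, during which the arm holds its last target.

## Task

Switch the workshop's dust extraction over: gently pinch both orange release tabs of the selector dial, turn the dial from its closed place until it points at the outlet with the blue collar, and let go so that it latches there. Then press the green start button all the way down and let it come up. The tabs are brittle plastic: squeeze only as hard as it takes to free the dial, never force it, and leave the things around it where they are.

Things in the scene. Friction and masses are not known exactly. Their poses are not given: they have to be found in the camera images.
- base: Fixed grey extraction box on the bench with a dark steel top plate, 300 (x) x 340 (y) x 70 mm high. Origin at the centre of its underside on the bench; z up, x away from its vented front. It may stand turned by some 25 degrees. It carries the dial; the button and the outlets stand on it.
- dial_mount (a point): Nominal point of the dial's vertical axis, on the box's top plate, 30 mm to the front of the box's centre. The seat was screwed down with play: the true axis is up to 6 mm off along the box's x and up to 10 mm along its y (firm, it does not shift in use). A notched aluminium ring (radius 33 to 45 mm, 10 mm high) surrounds the dial; nothing else within 70 mm stands higher than it but the grip and tabs.
- tab_mid (a point): Nominal point midway between the two orange tabs, 34 mm above dial_mount (same play). The black bar grip, 46 mm long along the pointer, 22 mm wide, stands 12 to 54 mm above the plate. The tabs stand out from its long sides, opposite each other: 22 mm wide, 24 mm high, 42 mm apart over their outer faces at rest; at angle 0 they face the box's +y and -y, and they turn with the dial.
- ring_top (a point): Centre of the notched ring's top, 10 mm above dial_mount. Each tab is sprung outward on its own (3 N at rest, 7 N at its stop, 7 mm in). Its foot sits in a notch until pressed in 6.5 mm; both feet must be out to turn, so the pinch must stay centred on the true axis within 1 mm. 8.5 to 9.5 N per finger, even on both, frees it; over 21 N of finger force in all (both fingers added) on the dial, tabs or box breaks a tab.
- dial (a joint): Dial angle, rad, anticlockwise from above positive. 0 (start): white pointer along the box's x, closed. +1.047 points at the outlet on the box's +y side, -1.047 at the one on -y; solid stops 0.045 past both. Notches at 0, +-0.524 and +-1.047; a foot not held in springs into any notch it passes and locks; let go at a notch, both do (play 0.045). Turning takes about 0.05 to 0.15 N m.
- blue_outlet: Upright steel outlet stub with a blue collar, 55 mm across, 50 mm high, on the box's top plate, 110 mm from dial_mount; origin at the centre of its underside. It is on the +y or the -y side of the box.
- yellow_outlet: The same with a yellow collar, on the other side; not to be selected.
- start_top (a point): Centre of the top of the green start button, 28 mm across, in a black housing on the box's top plate; pressed straight down.
- start (a joint): Travel of the start button, m: 0 up, 0.006 all the way down (5 N); springs back.
- tin: Small brass tin, 51 mm across, 55 mm high, standing loose on the box's top plate; origin at the centre of its underside.
- mallet: Wooden mallet lying on the bench, head 70 x 120 x 75 mm, handle 210 mm long towards its -x; origin under the centre of the head.
- glue: White glue bottle, 60 mm across, 150 mm high, on the bench; origin at the centre of its underside.

How it is judged:
By the outcome, as a careful person would: the job done as asked, in the order asked, and still so for the second after the job is handed in, with the robot touching nothing.
It also fails if it takes over 67 s, if anything falls off the work surface, if the arm or the gripper's body presses on something with over 40 N, if the wrist force passes 120 N, or if a joint passes its speed limit or range.

## Working session

There is one attempt and no reset: what is moved stays moved. The work goes in short steps, each a Python script; the robot and the scene stay as the last script left them, time stands still between calls to the robot, and variables do not carry over. Pictures are saved under pics/ and viewed, and the job is handed in when it is done.

```bash
ls; mkdir -p pics; python3 - <<'E'
from cell import env,camera,calibration
import cv2
for n in("scene","side","wrist"):
    p,d=camera(n); cv2.imwrite(f"pics/a_{n}.png",p); c=calibration(n); print(n,c,(d>0).mean())
s=env.get_state(); print(s, env.nose_length)
E
```

```text
pics
scene {'fx': 420.2714643333587, 'fy': 420.2714643333587, 'cx': 318.5226699192388, 'cy': 198.24414509482602, 'rvec': array([ 1.72897192,  2.00061173, -0.69590349]), 'tvec': array([-0.00400374, -0.40019457,  1.57656223])} 0.9959296875
side {'fx': 439.91731648763727, 'fy': 439.91731648763727, 'cx': 316.7705245766339, 'cy': 198.43760823333776, 'rvec': array([ 2.24586239, -0.22286274,  0.09681962]), 'tvec': array([-0.54196364,  0.20411354,  0.90042532])} 0.9956953125
wrist {'fx': 292.7414158103432, 'fy': 292.7414158103432, 'cx': 319.8739756901156, 'cy': 199.93781736344405, 'rvec': array([-2.41767831,  1.60302479,  0.22699903]), 'tvec': array([-0.67484652, -0.03668548,  0.37886859])} 0.995828125
{'time': 0.15, 'qpos': array([ 1.06191129,  0.47763634,  0.02232668,  1.55618311, -0.01151067,
        1.10928871, -0.08308577]), 'joint_velocities': array([ 0.00139228, -0.00334526,  0.00048157, -0.00430139, -0.00102323,
        0.00077719,  0.00150452]), 'joint_torque': array([ 3.18345927e-03, -5.96922326e+01,  1.61044657e+00, -2.81491256e+01,
        1.27176906e-02,  6.56058415e-03, -1.11053183e-05]), 'tcp_pos': array([ 0.2632299 , -0.62119325,  0.30314849]), 'orientation': array([-6.71188126e-04,  9.79983762e-01,  1.99076227e-01, -1.76386265e-04]), 'force': array([-0.44156554,  0.07184822, -0.10913514]), 'torque': array([-0.02220617, -0.01826768,  0.0431138 ]), 'opening': 0.08570031915203859} 0.0726
```

View pics/a_scene.png

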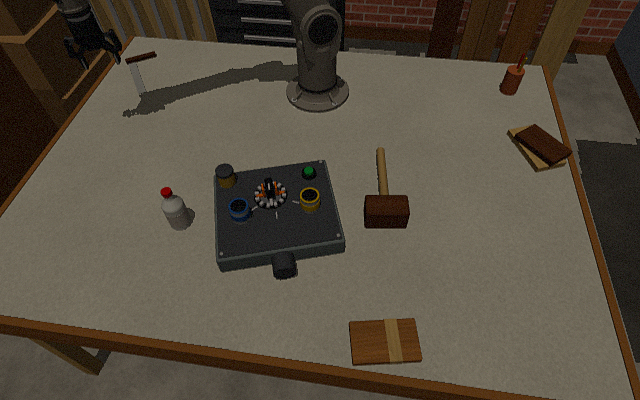

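View pics/a_side.png

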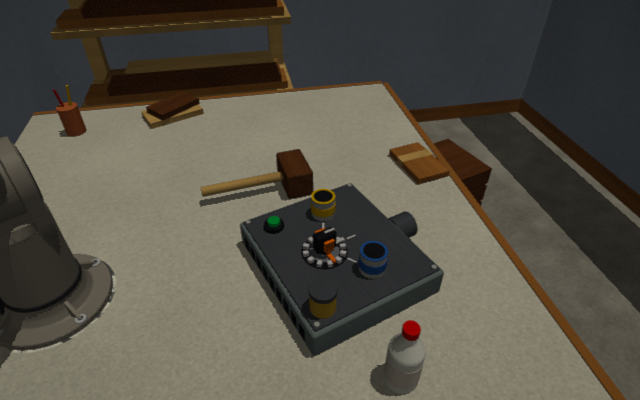

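View pics/a_wrist.png

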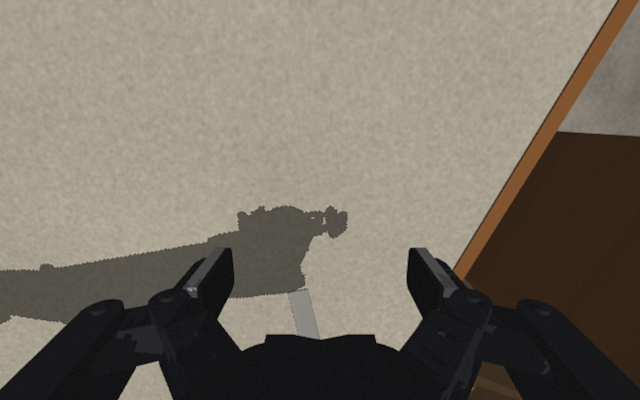

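The arm is clear of the box. The scene view shows the dial near (270,192), the blue outlet at (240,208) and so on world −y, the yellow outlet at (310,200), the green button at (309,171) and the tin at (226,176). The side view shows the vents facing the robot, so box +x points away from it. Next I take coarse positions from the colours.

```bash
cat > h.py <<'E'
from cell import env,kin,camera,calibration,job
import cv2,numpy as np
from scipy.spatial.transform import Rotation as R
def ray(c,u,v):
    Rm=cv2.Rodrigues(np.asarray(c["rvec"]))[0]; o=-Rm.T@c["tvec"]
    d=Rm.T@np.array([(u-c["cx"])/c["fx"],(v-c["cy"])/c["fy"],1]); return o,d
def plane(c,u,v,z):
    o,d=ray(c,u,v); return o+d*(z-o[2])/d[2]
def dep(c,D,u,v):
    o,d=ray(c,u,v); return o+d*D[int(round(v)),int(round(u))]
def proj(c,P):
    return cv2.projectPoints(np.asarray(P,float).reshape(-1,3),np.asarray(c["rvec"]),np.asarray(c["tvec"]),np.array([[c["fx"],0,c["cx"]],[0,c["fy"],c["cy"]],[0,0,1.]]),None)[0].reshape(-1,2)
def quat(yaw):  # tool down, tool y axis (jaw) at yaw+pi/2... tool x at yaw
    q=(R.from_euler('z',yaw)*R.from_euler('x',np.pi)).as_quat(); return np.array([q[3],q[0],q[1],q[2]])
E
python3 - <<'E'
from h import *
for n in("scene","side"):
    p=cv2.imread(f"pics/a_{n}.png"); c=calibration(n); h=cv2.cvtColor(p,cv2.COLOR_BGR2HSV)
    for nm,lo,hi in(("green",(50,120,50),(75,255,255)),("blue",(100,120,40),(125,255,255)),("yellow",(20,150,80),(32,255,255)),("orange",(3,180,120),(15,255,255))):
        m=cv2.inRange(h,lo,hi); k,l,st,ce=cv2.connectedComponentsWithStats(m)
        for i in range(1,k):
            if st[i,4]>12: print(n,nm,st[i],ce[i].round(1),plane(c,*ce[i],.1).round(3))
c=calibration("wrist");s=env.get_state();Rm=cv2.Rodrigues(c["rvec"])[0]
q=s["orientation"];Rt=R.from_quat([q[1],q[2],q[3],q[0]]).as_matrix()
print("cam in tool",Rt.T@(-Rm.T@c["tvec"]-s["tcp_pos"]),"cam axes in tool\n",(Rt.T@Rm.T).round(3))
c=calibration("scene")
for u,v in((214,176),(320,161),(343,237),(217,257)): print(plane(c,u,v,.07).round(3))
E
```

```text
scene green [304 166   9   9  56] [308.2 170. ] [0.476 0.049 0.1  ]
scene blue [228 198  20  24 144] [237.8 209.3] [ 0.64  -0.115  0.1  ]
scene yellow [300 187  19  16  91] [308.6 194.9] [0.565 0.065 0.1  ]
side green [267 216  13  11 107] [273.4 220.4] [0.466 0.033 0.1  ]
side blue [360 241  28  20 205] [373.4 250.8] [ 0.647 -0.094  0.1  ]
side blue [361 260  26  15 190] [373.5 268.7] [ 0.634 -0.138  0.1  ]
side yellow [311 189  25  15 127] [322.9 196.4] [0.585 0.091 0.1  ]
side yellow [321 202  15   9  26] [329.7 207.3] [0.592 0.052 0.1  ]
side orange [ 57 103  19   7  72] [ 66.3 106.7] [-0.09   0.673  0.1  ]
side orange [325 239   9   5  21] [329.  241.1] [ 0.568 -0.05   0.1  ]
side orange [328 254   7   7  28] [331.2 256.8] [ 0.563 -0.093  0.1  ]
cam in tool [ 0.06841503  0.00065358 -0.07027539] cam axes in tool
 [[-0.001 -0.961 -0.276]
 [ 1.    -0.001 -0.   ]
 [-0.    -0.276  0.961]]
[ 0.511 -0.228  0.07 ]
[0.41  0.073 0.07 ]
[0.668 0.173 0.07 ]
[ 0.773 -0.139  0.07 ]
```

```bash
python3 - <<'E'
from h import *
y0=np.radians(18.7); d=np.array([.562,-.04])
for k in(0,np.pi/2,np.pi,-np.pi/2):
    for t in(0,-1.047):
        q=kin.inverse_kinematics([*d,.16],quat(y0+k+t)); print(round(np.degrees(k)),t,None if q is None else q.round(3))
y=y0; ex=np.array([np.cos(y),np.sin(y)])
p=d-ex*.068
env.reach([*p,.30],quat(y)); s=env.get_state(); print(s["time"],s["tcp_pos"],s["qpos"].round(3),s["force"])
c=calibration("wrist"); pic,D=camera("wrist"); cv2.imwrite("pics/b.png",pic); np.save("b_d.npy",D); np.save("b_c.npy",c,allow_pickle=True)
E
```

```text
0 0 [ 0.168  0.489 -0.264  1.93   0.182  0.746 -1.445]
0 -1.047 [ 0.009  0.476 -0.061  1.941  0.042  0.726 -2.369]
90 0 [ 0.387  0.535 -0.55   1.915  0.382  0.797 -0.046]
90 -1.047 [ 0.253  0.502 -0.374  1.924  0.258  0.762 -0.987]
180 0 [ 0.502  0.577 -0.708  1.907  0.497  0.839  1.43 ]
180 -1.047 [ 0.447  0.555 -0.631  1.911  0.441  0.817  0.429]
-90 0 [-0.094  0.475  0.069  1.949 -0.048  0.719 -2.812]
-90 -1.047 [ 0.798  0.815 -1.19   1.89   0.873  1.079  1.663]
2.325 [ 0.49770062 -0.06283497  0.29997647] [ 0.322  0.22  -0.368  1.946  0.094  0.991 -1.336] [-0.09911664 -0.51334794 -0.21923283]
```

View pics/b.png

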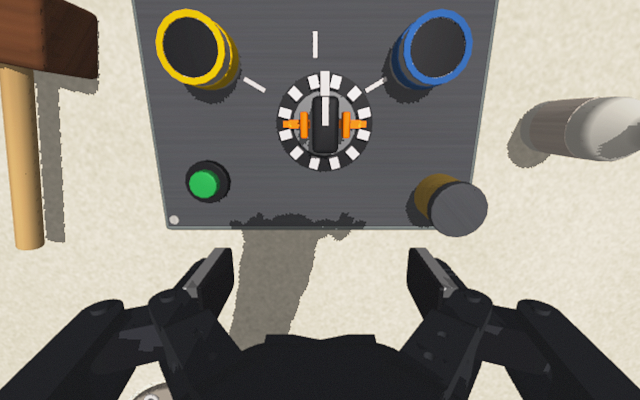

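The box is square in the wrist view. The orange tabs are at (303,124) and (347,124), the ring centre is about (324,121), the pointer points up (closed), and the green button is at (205,183). The blue outlet at top right is on box −y, so the target is −1.047. Now I measure these properly.

```bash
python3 - <<'E'
from h import *
p=cv2.imread("pics/b.png"); D=np.load("b_d.npy"); c=np.load("b_c.npy",allow_pickle=True).item(); h=cv2.cvtColor(p,cv2.COLOR_BGR2HSV)
for nm,lo,hi,z in(("green",(45,80,50),(80,255,255),.09),("blue",(100,120,60),(125,255,255),.12),("yellow",(22,150,120),(32,255,255),.12),("orange",(3,150,120),(18,255,255),.104)):
    m=cv2.inRange(h,lo,hi); k,l,st,ce=cv2.connectedComponentsWithStats(m)
    for i in range(1,k):
        if st[i,4]>40 and st[i,1]<240: print(nm,st[i],ce[i].round(1),"plane",plane(c,*ce[i],z).round(4),"dep",dep(c,D,*ce[i]).round(4))
# ring teeth
m=cv2.inRange(h,(0,0,190),(179,40,255)); m2=np.zeros_like(m); cv2.circle(m2,(324,122),54,255,-1); m&=m2
k,l,st,ce=cv2.connectedComponentsWithStats(m); pts=[]
for i in range(1,k):
    if 25<st[i,4]<400:
        w=plane(c,*ce[i],.08); pts.append(w[:2]); print("tooth",st[i,:5],ce[i].round(1),w.round(4))
vis=cv2.resize(p[60:190,150:500],None,fx=2.28,fy=2.28,interpolation=cv2.INTER_CUBIC); cv2.imwrite("pics/b2.png",vis)
# front edge points from depth
for u in range(180,470,40):
    col=D[180:250,u]; print(u,[dep(c,D,u,v)[2].round(3) for v in(215,222,226,229,232,236)],end=' ')
# plate edges via canny-ish gradient
g=cv2.cvtColor(cv2.GaussianBlur(p,(3,3),0),cv2.COLOR_BGR2GRAY).astype(int)
R_=[];L_=[]
for v in range(15,200,5):
    a=g[v,120:190]; i=np.argmin(np.diff(a)); L_.append(plane(c,120+i+.5,v,.07)[:2])
    b=g[v,450:520]; j=np.argmax(np.diff(b)); R_.append(plane(c,450+j+.5,v,.07)[:2])
for nme,X in(("L",L_),("R",R_)):
    f=cv2.fitLine(np.array(X,np.float32),cv2.DIST_HUBER,0,.001,.001).ravel(); print(nme,f,np.degrees(np.arctan2(f[1],f[0])))
F_=[]
for u in list(range(180,232,4))+list(range(350,470,4)):
    a=g[218:240,u]; i=np.argmax(np.diff(a)); F_.append(plane(c,u,218+i+.5,.07)[:2])
f=cv2.fitLine(np.array(F_,np.float32),cv2.DIST_HUBER,0,.001,.001).ravel(); print("F",f,np.degrees(np.arctan2(f[1],f[0])))
E
```

```text
green [189 169  31  30 722] [204.  183.5] plane [0.4664 0.0456 0.09  ] dep [0.4675 0.0446 0.0932]
blue [ 392    9   81   81 1929] [429.1  50.6] plane [ 0.6361 -0.1066  0.12  ] dep [ 0.6358 -0.1064  0.121 ]
yellow [ 156    9   77   77 1587] [193.1  45.9] plane [0.5811 0.0676 0.12  ] dep [0.5811 0.0678 0.1197]
orange [ 0 12 33 10 84] [14.7 16.6] plane [0.5577 0.2146 0.104 ] dep [0.5571 0.2428 0.0747]
orange [  0  21  35  13 200] [16.7 27.5] plane [0.5501 0.2127 0.104 ] dep [0.5488 0.239  0.0764]
orange [283 112  27  27 351] [299.1 124.3] plane [ 0.5504 -0.0267  0.104 ] dep [ 0.5492 -0.0253  0.0804]
orange [343 112  24  26 313] [350.8 124.1] plane [ 0.565  -0.0698  0.104 ] dep [ 0.5652 -0.0724  0.08  ]
tooth [321  71  21  25 328] [328.6  82.6] [ 0.5936 -0.0401  0.08  ]
tooth [308  75  12  14 120] [313.3  81.4] [ 0.59   -0.0263  0.08  ]
tooth [288  86  14  15 115] [294.6  92.9] [ 0.575  -0.0129  0.08  ]
tooth [347  86  14  15 117] [353.7  93.2] [ 0.5923 -0.0653  0.08  ]
tooth [322  97   7  29 174] [324.6 110.3] [ 0.5692 -0.0445  0.08  ]
tooth [279 107  13  12 111] [284.6 112.5] [ 0.5552 
[... 913 characters left out ...]
4(0.001), np.float64(0.002), np.float64(0.001)] 340 [np.float64(0.07), np.float64(0.07), np.float64(0.063), np.float64(0.0), np.float64(0.001), np.float64(-0.001)] 380 [np.float64(0.069), np.float64(0.07), np.float64(0.064), np.float64(-0.001), np.float64(-0.001), np.float64(0.0)] 420 [np.float64(0.071), np.float64(0.07), np.float64(0.064), np.float64(0.002), np.float64(-0.0), np.float64(-0.001)] 460 [np.float64(0.126), np.float64(0.126), np.float64(0.126), np.float64(0.126), np.float64(0.126), np.float64(0.001)] L [0.9493922  0.31409308 0.49288893 0.11251433] 18.306072
R [ 0.94823563  0.31756753  0.6494058  -0.18092082] 18.515884
F [ 0.31777382 -0.94816655  0.45005307 -0.0825768 ] -71.47165
```

View pics/b2.png

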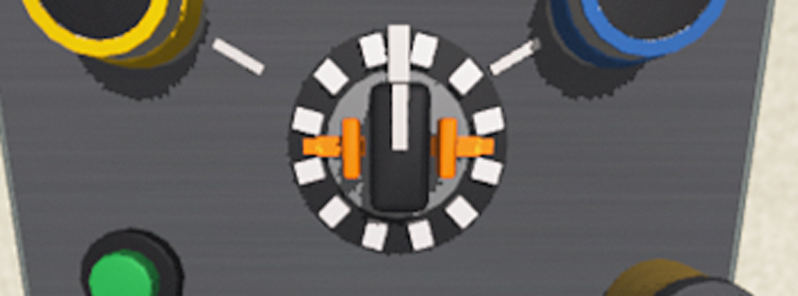

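```bash
python3 - <<'E'
from h import *
D=np.load("b_d.npy"); c=np.load("b_c.npy",allow_pickle=True).item()
a=np.radians(18.45); ex=np.array([np.cos(a),np.sin(a)]); ey=np.array([-ex[1],ex[0]]); C=np.array([.5575,-.0479])
for u in (321,325,328,332):
  print(u)
  for v in range(68,172,3):
    w=dep(c,D,u,v); r=w[:2]-C; print((round(r@ex*1000,1),round(r@ey*1000,1),round(w[2]*1000)),end=' ')
  print()
for v in(118,124,130):
  print(v)
  for u in range(290,362,2):
    w=dep(c,D,u,v); r=w[:2]-C; print((round(r@ex*1000,1),round(r@ey*1000,1),round(w[2]*1000)),end=' ')
  print()
E
```

```text
321
(np.float64(50.6), np.float64(3.1), 70) (np.float64(45.6), np.float64(3.1), 87) (np.float64(43.2), np.float64(3.1), 87) (np.float64(40.6), np.float64(3.1), 88) (np.float64(38.2), np.float64(3.1), 86) (np.float64(35.7), np.float64(3.1), 86) (np.float64(33.1), np.float64(3.1), 87) (np.float64(30.6), np.float64(3.1), 86) (np.float64(28.0), np.float64(3.1), 87) (np.float64(25.4), np.float64(3.1), 87) (np.float64(20.7), np.float64(3.2), 124) (np.float64(18.5), np.float64(3.2), 125) (np.float64(16.2), np.float64(3.2), 126) (np.float64(13.9), np.float64(3.2), 124) (np.float64(11.6), np.float64(3.2), 125) (np.float64(9.3), np.float64(3.2), 124) (np.float64(7.0), np.float64(3.2), 124) (np.float64(4.6), np.float64(3.2), 123) (np.float64(2.3), np.float64(3.2), 125) (np.float64(-0.0), np.float64(3.2), 126) (np.float64(-2.5), np.float64(3.2), 123) (np.float64(-4.8), np.float64(3.2), 124) (np.float64(-7.2), np.float64(3.2), 124) (np.float64(-9.7), np.float64(3.1), 123) (np.float64(-12.0), np.float64(3.1), 125) (np.float64(-14.5), np.float64(3.1), 124) (np.float64(-17.0), np.float64(3.1), 124) 
[... 8490 characters left out ...]
, np.float64(-2.5), 125) (np.float64(-4.0), np.float64(-4.2), 124) (np.float64(-4.0), np.float64(-5.8), 125) (np.float64(-4.0), np.float64(-7.5), 124) (np.float64(-4.1), np.float64(-9.2), 123) (np.float64(-6.2), np.float64(-13.8), 74) (np.float64(-6.3), np.float64(-15.8), 73) (np.float64(-4.4), np.float64(-14.8), 114) (np.float64(-4.4), np.float64(-16.3), 116) (np.float64(-4.3), np.float64(-18.0), 117) (np.float64(-4.3), np.float64(-19.6), 117) (np.float64(-6.2), np.float64(-25.6), 74) (np.float64(-6.2), np.float64(-27.5), 75) (np.float64(-6.2), np.float64(-29.5), 74) (np.float64(-6.3), np.float64(-31.8), 72) (np.float64(-6.0), np.float64(-32.8), 79) (np.float64(-5.9), np.float64(-34.7), 80)
```

Grip top, tabs and ring all centre on (0.5575, −0.0479), and box yaw is about 18.45°. The pointer nib is low (z = 0.087). I now touch-probe both ends of the grip with light stops, jaws along box x, to get the true axis.

```bash
cat >> h.py <<'E'
A=np.radians(18.45); EX=np.array([np.cos(A),np.sin(A),0]); EY=np.array([-EX[1],EX[0],0])
def probe(start,dirn,dist,f=1.5,v=.015):
    out=[]
    for sg in(1,-1):
        hit=env.movel(np.array(start)+sg*dist*dirn,velocity=v,stop_force=f)
        s=env.get_state(); out.append(s["tcp_pos"]@dirn); print("hit",hit,s["tcp_pos"].round(5),"off",round((s["tcp_pos"]-start)@dirn*1000,2),"F",s["force"].round(2),round(s["time"],2))
        env.movel(start,velocity=.05)
    return np.array(out)
E
python3 - <<'E'
from h import *
C=np.array([.5575,-.0479])
env.reach([*C,.24],quat(A+np.pi/2)); env.grip(.064)
env.movel([*C,.178],velocity=.1); env.dwell(.2)
s=env.get_state(); print(s["opening"],s["force"],s["tcp_pos"],s["time"],s["qpos"].round(2))
o=probe(np.array([*C,.178]),EX,.016); print("mid",o.mean(),"err mm",(o.mean()-C@EX[:2])*1000,"halfspan",np.ptp(o)/2)
E
```

```text
0.06431232895779793 [-0.08535529  0.46335548 -0.01923176] [ 0.55792108 -0.04788675  0.17870776] 4.9333 [ 0.41  0.5  -0.56  1.91  0.36  0.82 -0.02]
hit True [ 0.5672  -0.04457  0.17748] off 10.26 F [ 0.03  0.28 -1.67] 5.66
hit True [ 0.55024 -0.05031  0.17796] off -7.65 F [1.8  0.74 0.9 ] 6.64
mid 0.5149915009262672 err mm 1.3061391505463371 halfspan 0.008953488997525683
```

```bash
python3 - <<'E'
from h import *
C=np.array([.5575,-.0479]); S=np.array([*C,.178])+.0013*EX
env.movel(S,velocity=.03); env.dwell(.2); s=env.get_state(); print(s["tcp_pos"]-S,s["force"],"jawdir axis",R.from_quat(np.roll(s["orientation"],-1)).as_matrix().round(4).tolist())
o=probe(S,EX,.014,f=1.2,v=.008); print("mid err mm vs C",(o.mean()-C@EX[:2])*1000,"halfspan",np.ptp(o)/2)
E
```

```text
[-1.00605833e-04 -4.24135363e-05 -1.99482395e-05] [-0.48501777  0.47991401  0.23594992] jawdir axis [[-0.3166, 0.9486, -0.0025], [0.9486, 0.3166, 0.0003], [0.0011, -0.0023, -1.0]]
hit True [ 0.56728 -0.04456  0.17748] off 9.03 F [-0.34 -0.52  0.49] 8.55
hit True [ 0.55044 -0.05025  0.17788] off -8.74 F [2.01 0.14 1.26] 9.97
mid err mm vs C 1.4460260705595473 halfspan 0.00888369537793815
```

```bash
python3 - <<'E'
from h import *
C=np.array([.5575,-.0479]); S=np.array([*C,.20])+.0014*EX
env.movel(np.array([*S[:2],.24]),velocity=.1)
env.reach([*S[:2],.24],quat(A)); S[2]=.160; env.movel(S,velocity=.1); env.dwell(.2)
s=env.get_state(); print(s["tcp_pos"]-S,s["force"],R.from_quat(np.roll(s["orientation"],-1)).as_matrix().round(4).tolist(),s["qpos"].round(3),s["opening"])
o=probe(S,EY,.016,f=1.3,v=.008); print("mid err mm vs C",(o.mean()-C@EY[:2])*1000,"halfspan",np.ptp(o)/2)
E
```

```text
[ 3.57718408e-04 -9.45550273e-06  6.54947064e-04] [-0.28091996 -1.06649693 -0.29676218] [[0.9486, 0.3164, 0.0012], [0.3164, -0.9486, -0.0001], [0.0011, 0.0005, -1.0]] [ 0.162  0.482 -0.239  1.937  0.164  0.74  -1.421] 0.0636435024083127
hit True [ 0.5549  -0.0364   0.15972] off 11.73 F [ 0.66 -1.18  0.85] 14.88
hit True [ 0.56184 -0.05723  0.15961] off -10.22 F [-0.58  0.61 -0.19] 16.53
mid err mm vs C 0.7536666681334514 halfspan 0.010976888070052551
```

The axis is C + 1.4 mm (box x) + 0.75 mm (box y). The spans match the grip and tab widths. Now a staged, gentle pinch at minimum grip force.

```bash
cat >> h.py <<'E'
C=np.array([.5575,-.0479]); P=np.array([*C,.160])+.00142*EX+.00075*EY
def st(tag=""):
    s=env.get_state(); F=s["force"]; print(tag,"t",round(s["time"],2),"open",round(s["opening"]*1000,2),"off",round((s["tcp_pos"]-P)@EX*1000,2),round((s["tcp_pos"]-P)@EY*1000,2),"F xyz_box",round(F@EX,2),round(F@EY,2),round(F[2],2),"Tz",round(s["torque"][2],3),"j7",round(s["qpos"][6],4)); return s
E
python3 - <<'E'
from h import *
env.movel(P,velocity=.03); env.dwell(.25); st("start")
env.grip(.046,f_grip=20); st()
for o in(.040,.035,.031):
    env.grip(o); env.dwell(.1); st(o)
E
```

```text
start t 17.39 open 63.96 off -0.01 -0.1 F xyz_box -0.11 0.24 -1.0 Tz 0.013 j7 -1.4221
 t 17.71 open 45.93 off -0.02 -0.0 F xyz_box -0.07 -0.09 0.17 Tz -0.023 j7 -1.4221
0.04 t 18.04 open 40.24 off 0.01 -0.06 F xyz_box -1.08 0.22 2.95 Tz 0.045 j7 -1.4221
0.035 t 18.37 open 35.12 off 0.12 -0.12 F xyz_box -1.25 -0.8 6.2 Tz 0.094 j7 -1.4221
0.031 t 18.68 open 31.3 off 0.18 -0.16 F xyz_box -2.39 0.16 6.99 Tz 0.023 j7 -1.422
```

The closing fingers swing downward and drag on the tabs, giving Fz = +7 N. I relieve that by raising the tool slightly as the jaws close.

```bash
python3 - <<'E'
from h import *
z=.160
s=st()
for i in range(5):
    if env.get_state()["force"][2]<1.5: break
    z+=.0003; env.movel([P[0],P[1],z],velocity=.01); env.dwell(.05); s=st(round(z,4)); print(s["tcp_pos"][2].round(5))
E
```

```text
t 18.68 open 31.3 off 0.18 -0.16 F xyz_box -2.39 0.16 6.99 Tz 0.023 j7 -1.422
0.1603 t 18.98 open 31.16 off 0.18 -0.08 F xyz_box -1.27 0.07 5.02 Tz 0.066 j7 -1.4219
0.16054
0.1606 t 19.28 open 30.88 off 0.15 0.01 F xyz_box 0.99 0.28 2.75 Tz 0.031 j7 -1.4218
0.16059
0.1609 t 19.58 open 31.11 off 0.08 0.05 F xyz_box 1.74 -0.53 -0.4 Tz 0.113 j7 -1.4217
0.16069
```

```bash
python3 - <<'E'
from h import *
z=.1609
for o in(.0297,.0290,.0285):
    env.grip(o); z+=.00015; env.movel([P[0],P[1],z],velocity=.01); env.dwell(.05); st(o)
while env.get_state()["force"][2]>1.2 and z<.162:
    z+=.0002; env.movel([P[0],P[1],z],velocity=.01); env.dwell(.05); st(round(z,4))
print(z)
E
```

```text
0.0297 t 20.1 open 29.57 off 0.05 0.06 F xyz_box 1.61 -0.49 -3.1 Tz 0.068 j7 -1.4216
0.029 t 20.62 open 29.0 off 0.0 0.08 F xyz_box 3.54 0.09 -5.52 Tz 0.035 j7 -1.4215
0.0285 t 21.13 open 28.5 off -0.05 0.06 F xyz_box 4.55 -0.32 -9.15 Tz 0.06 j7 -1.4214
0.16135000000000002
```

```bash
python3 - <<'E'
from h import *
z=.16135
while env.get_state()["force"][2]<-1.5 and z>.1600:
    z-=.0003; env.movel([P[0],P[1],z],velocity=.01); env.dwell(.05); s=st(round(z,5))
print(z,s["orientation"],s["qpos"])
E
```

```text
0.16105 t 21.43 open 28.59 off -0.02 -0.03 F xyz_box 3.28 -0.36 -6.46 Tz 0.087 j7 -1.4216
0.16075 t 21.73 open 28.68 off 0.02 -0.09 F xyz_box 2.42 0.55 -2.87 Tz 0.022 j7 -1.4217
0.16045 t 22.03 open 28.88 off 0.04 -0.14 F xyz_box 0.51 -0.04 3.71 Tz 0.057 j7 -1.4219
0.16045 [-1.32754970e-04  9.87070941e-01  1.60278424e-01 -1.32934619e-03] [ 0.16096725  0.48237873 -0.23965909  1.9358263   0.16325367  0.74456005
 -1.42190826]
```

```bash
python3 - <<'E'
from h import *
env.movel([P[0],P[1],.1606],velocity=.01); env.grip(.0283); env.dwell(.15); s=st("pinched")
q=s["qpos"].copy(); np.save("q0.npy",q)
env.goto_joints(q); env.dwell(.1); s=st("same"); 
for d in(.03,.06,.09):
    qq=q.copy(); qq[6]-=d; env.goto_joints(qq); env.dwell(.1); s=st(d)
    if abs(s["torque"][2])>.5: break
p,_=camera("wrist"); cv2.imwrite("pics/c.png",p)
E
```

```text
pinched t 22.65 open 28.2 off 0.07 -0.09 F xyz_box -0.1 0.5 5.5 Tz -0.017 j7 -1.4218
same t 23.0 open 28.49 off 0.06 -0.1 F xyz_box 0.61 -0.08 3.78 Tz 0.048 j7 -1.4218
0.03 t 23.35 open 28.63 off 0.07 -0.14 F xyz_box 0.28 1.25 4.07 Tz -0.087 j7 -1.4513
0.06 t 23.7 open 28.45 off 0.05 -0.13 F xyz_box 0.04 0.49 4.51 Tz -0.021 j7 -1.4811
0.09 t 24.05 open 28.73 off 0.07 -0.1 F xyz_box 0.92 -0.16 5.47 Tz -0.041 j7 -1.5111
```

View pics/c.png

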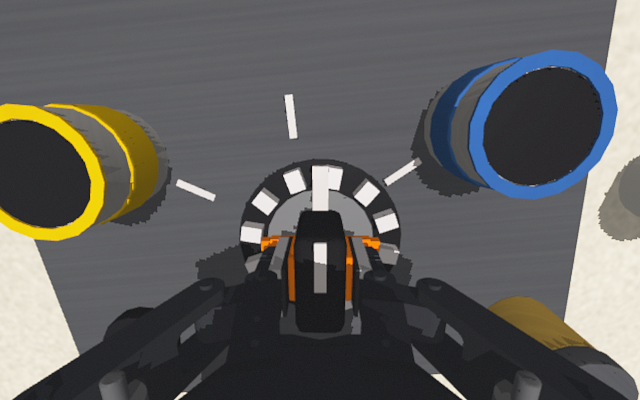

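The pointer stays aligned with the tool (320,185) while the box's closed mark at (291,115) has rotated away, and torque stays low. So the dial is free and turning. Continuing in small checked steps.

```bash
python3 - <<'E'
from h import *
q=np.load("q0.npy"); q0=q[6]
for d in(.18,.28,.38,.48,.58,.68,.78,.88,.96,1.01,1.047):
    qq=q.copy(); qq[6]=q0-d; env.goto_joints(qq); s=st(d)
    if abs(s["torque"][2])>.4 or np.hypot(*s["force"][:2])>6: print("STOP"); break
env.dwell(.1); s=st("end")
m=R.from_quat(np.roll(s["orientation"],-1)).as_matrix(); print("yaw rel box",np.arctan2(m[1,0],m[0,0])-A)
p,_=camera("wrist"); cv2.imwrite("pics/d.png",p)
E
```

```text
0.18 t 24.35 open 28.72 off 0.05 -0.08 F xyz_box 0.75 0.35 5.23 Tz -0.022 j7 -1.5993
0.28 t 24.6 open 28.45 off 0.11 -0.12 F xyz_box -0.1 0.26 5.29 Tz -0.051 j7 -1.6976
0.38 t 24.85 open 28.33 off 0.08 -0.09 F xyz_box 0.63 0.38 4.66 Tz -0.052 j7 -1.7968
0.48 t 25.1 open 28.15 off 0.08 -0.1 F xyz_box 0.87 0.59 5.17 Tz -0.104 j7 -1.8964
0.58 t 25.35 open 28.26 off 0.06 -0.11 F xyz_box 1.08 0.91 4.58 Tz -0.038 j7 -1.9963
0.68 t 25.6 open 28.2 off 0.08 -0.08 F xyz_box 0.67 0.49 5.01 Tz -0.092 j7 -2.0962
0.78 t 25.85 open 28.5 off 0.08 -0.12 F xyz_box -0.13 -0.43 4.72 Tz -0.01 j7 -2.1962
0.88 t 26.1 open 28.61 off 0.05 -0.09 F xyz_box -0.04 0.98 5.81 Tz -0.043 j7 -2.2962
0.96 t 26.35 open 28.64 off 0.06 -0.07 F xyz_box -0.24 0.02 4.68 Tz -0.012 j7 -2.377
1.01 t 26.6 open 28.21 off 0.09 -0.09 F xyz_box 0.07 0.34 5.16 Tz -0.053 j7 -2.4282
1.047 t 26.85 open 28.41 off 0.07 -0.09 F xyz_box 0.3 -0.33 4.45 Tz -0.069 j7 -2.4662
end t 26.95 open 28.48 off 0.07 -0.09 F xyz_box -0.16 0.3 3.93 Tz 0.016 j7 -2.4662
yaw rel box -1.0444464063690526
```

View pics/d.png

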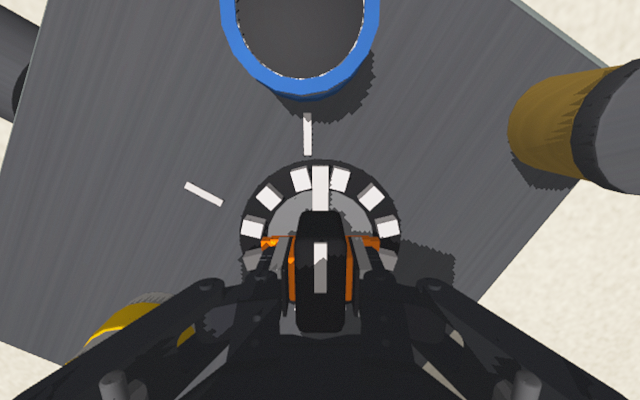

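The pointer (320,185) points at the blue outlet and sits centred between ring teeth. Now I release gradually, rise and check.

```bash
python3 - <<'E'
from h import *
for o in(.034,.039,.044,.066): env.grip(o); st(o)
env.dwell(.2)
env.movel([P[0],P[1],.26],velocity=.12)
y=A-1.047; ex=np.array([np.cos(y),np.sin(y)])
env.movel([P[0]-.05*ex[0],P[1]-.05*ex[1],.29],velocity=.15); env.dwell(.1)
s=st(); c=calibration("wrist"); p,D=camera("wrist"); cv2.imwrite("pics/e.png",p); np.save("e_d.npy",D); np.save("e_c.npy",c,allow_pickle=True)
E
```

```text
0.034 t 27.23 open 33.62 off -0.15 -0.19 F xyz_box 0.08 -1.45 -0.35 Tz 0.002 j7 -2.4676
0.039 t 27.46 open 39.09 off -0.36 -0.18 F xyz_box 1.18 -1.47 -4.65 Tz 0.021 j7 -2.4685
0.044 t 27.68 open 44.05 off -0.07 0.12 F xyz_box -0.78 0.32 -0.7 Tz -0.052 j7 -2.4687
0.066 t 28.02 open 65.86 off 0.08 -0.07 F xyz_box -0.16 0.31 0.13 Tz 0.036 j7 -2.4688
 t 29.84 open 66.02 off -25.04 42.42 F xyz_box 0.21 -1.58 -0.02 Tz -0.043 j7 -2.4723
```

View pics/e.png

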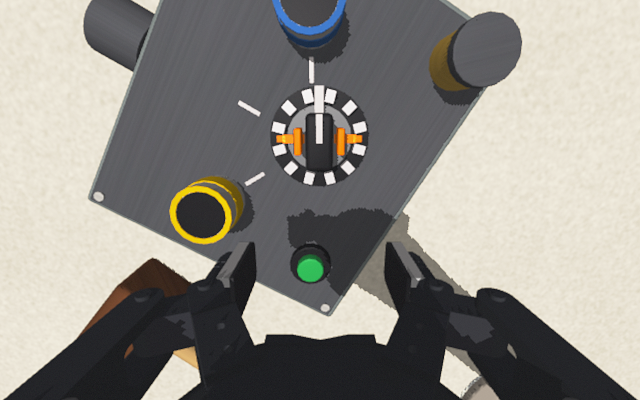

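The dial is latched: both orange feet (288,140) and (352,140) sit in their notches and the pointer is on the blue outlet. Next I locate the button, at about (310,269), and its housing heights.

```bash
python3 - <<'E'
from h import *
p=cv2.imread("pics/e.png"); D=np.load("e_d.npy"); c=np.load("e_c.npy",allow_pickle=True).item(); h=cv2.cvtColor(p,cv2.COLOR_BGR2HSV)
m=cv2.inRange(h,(3,150,120),(18,255,255)); m[:, :250]=0; m[:,400:]=0; k,l,st_,ce=cv2.connectedComponentsWithStats(m)
for i in range(1,k):
    if st_[i,4]>60 and st_[i,1]<200: print("orange",st_[i],ce[i].round(1),plane(c,*ce[i],.1).round(4))
m=cv2.inRange(h,(45,80,50),(80,255,255)); k,l,st_,ce=cv2.connectedComponentsWithStats(m); i=1+np.argmax(st_[1:,4]); print("green",st_[i],ce[i],plane(c,*ce[i],.093))
b=np.load("b_d.npy"); cb=np.load("b_c.npy",allow_pickle=True).item()
for (d,cc,u0,v0) in((b,cb,204,183),(D,c,310,268)):
    print([(u-u0,round(dep(cc,d,u,v0)[2]*1000)) for u in range(u0-30,u0+31,3)])
hb=cv2.cvtColor(cv2.imread("pics/b.png"),cv2.COLOR_BGR2HSV); v,u=np.where((b>0)&(cv2.inRange(hb,(45,80,50),(80,255,255))>0)); w=np.array([dep(cb,b,a,e) for a,e in zip(u,v)]); w=w[(w[:,2]>.085)&(w[:,2]<.1)]; print("top z med",np.median(w[:,2]),(w[:,:2].min(0)+w[:,:2].max(0))/2)
top=w[w[:,2]>np.median(w[:,2])-.003]; cc,r=cv2.minEnclosingCircle(top[:,:2].astype(np.float32)); print("circle",cc,r)
E
```

```text
orange [284 128  18  27 284] [294.8 140.4] [ 0.5712 -0.0322  0.1   ]
orange [334 128  28  28 365] [344.3 140. ] [ 0.5428 -0.0646  0.1   ]
green [296 254  28  29 632] [309.93987342 267.97468354] [0.46779407 0.04403774 0.093     ]
[(-30, 71), (-27, 69), (-24, 71), (-21, 69), (-18, 82), (-15, 92), (-12, 92), (-9, 94), (-6, 94), (-3, 93), (0, 93), (3, 93), (6, 92), (9, 93), (12, 90), (15, 82), (18, 82), (21, 82), (24, 79), (27, 69), (30, 71)]
[(-30, 70), (-27, 70), (-24, 71), (-21, 71), (-18, 82), (-15, 83), (-12, 92), (-9, 92), (-6, 92), (-3, 92), (0, 94), (3, 91), (6, 93), (9, 92), (12, 90), (15, 83), (18, 83), (21, 70), (24, 71), (27, 71), (30, 71)]
top z med 0.09187320524115991 [0.46558973 0.04629851]
circle (0.46570971608161926, 0.04691142961382866) 0.013965947553515434
```

```bash
python3 - <<'E'
from h import *
B=np.array([.4675,.0460]); env.grip(0.0)
y=A-1.047
env.reach([*B,.21],quat(y)); env.movel([*B,.172],velocity=.08); env.dwell(.3); f0=st("above")["force"]
hit=env.movel([*B,.162],velocity=.01,stop_force=9); s=st("mid"); print(hit,s["tcp_pos"])
if not hit:
    hit=env.movel([*B,.154],velocity=.006,stop_force=9); s=st("press"); print(hit,s["tcp_pos"])
env.dwell(.2); s=st("hold"); print(s["tcp_pos"],f0)
p,_=camera("side"); cv2.imwrite("pics/f.png",p[150:350,200:480])
E
```

```text
above t 31.98 open -0.05 off -56.89 116.76 F xyz_box -0.15 -0.15 -1.32 Tz 0.008 j7 -2.6851
mid t 33.12 open 0.21 off -57.12 116.82 F xyz_box -1.17 0.48 3.1 Tz 0.001 j7 -2.6944
False [0.46745477 0.04600326 0.16204886]
press t 33.87 open -0.03 off -57.07 116.82 F xyz_box -2.17 1.4 7.3 Tz 0.001 j7 -2.6979
True [0.46750154 0.04601429 0.15866077]
hold t 34.07 open 0.18 off -57.1 116.83 F xyz_box -0.81 0.37 8.53 Tz 0.008 j7 -2.6979
[0.46746591 0.04601779 0.15863232] [-0.09414058 -0.18935792 -1.31546502]
```

```bash
python3 - <<'E'
from h import *
s=env.get_state(); t=s["tcp_pos"].copy(); t[2]-=.003
hit=env.movel(t,velocity=.006,stop_force=3.5); s=st("more"); print(hit,s["tcp_pos"]); env.dwell(.15); st()
env.movel([.4675,.046,.17],velocity=.02); st("up"); env.movel([.4675,.046,.30],velocity=.15)
y=A
env.reach([P[0]-.068*EX[0],P[1]-.068*EX[1],.30],quat(y)); env.dwell(.2); st()
p,_=camera("wrist"); cv2.imwrite("pics/g.png",p)
for n in("scene",): p,_=camera(n); cv2.imwrite(f"pics/g_{n}.png",p)
E
```

```text
more t 34.33 open 0.2 off -57.11 116.81 F xyz_box -0.79 -0.06 5.85 Tz -0.01 j7 -2.6981
True [0.46746554 0.04599738 0.15866397]
 t 34.48 open 0.01 off -57.07 116.82 F xyz_box -0.9 -0.21 6.08 Tz 0.029 j7 -2.6981
up t 35.21 open -0.22 off -57.28 116.8 F xyz_box -0.12 -0.45 -0.22 Tz 0.022 j7 -2.6875
 t 37.58 open 0.23 off -67.84 0.5 F xyz_box -0.57 0.57 0.06 Tz -0.057 j7 -1.3254
```

View pics/g.png

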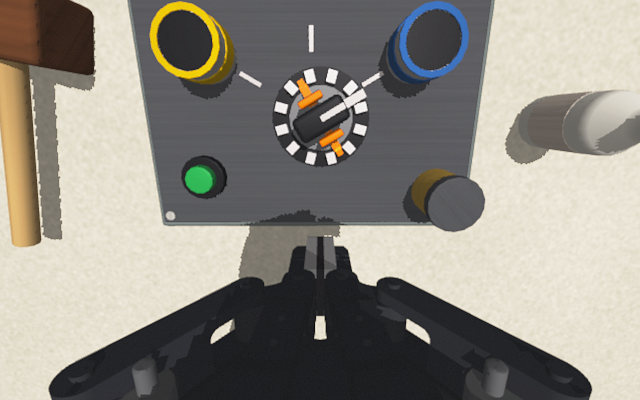

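View pics/g_scene.png

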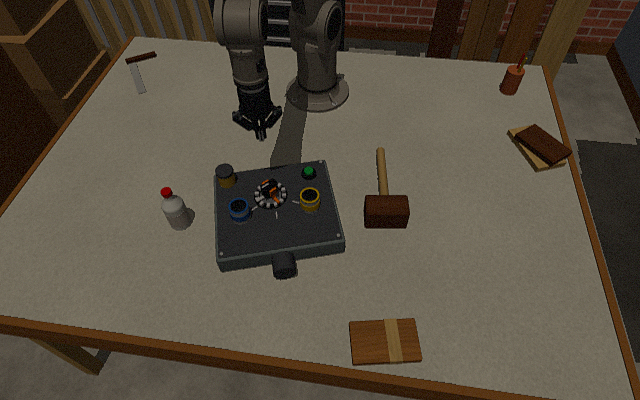

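```bash
python3 - <<'E'
from h import *
job.job_done(); print(env.get_state()["time"])
E
```

```text
the job is handed in; nothing more can be done
the job is handed in; nothing more can be done
```

The dial now points at the blue outlet (−1.047 rad) and has latched there, and I then pressed the green button down and let it come up. The job was handed in at about 37.6 s on the robot's clock, with the arm clear of everything.

**Dial:** I found the true axis by lightly touching the grip ends and the tabs. It lay 1.4 mm (box x) and 0.75 mm (box y) off the camera estimate. I closed the pinch in steps to about 28.4 mm and stayed within about 0.15 mm of the axis through the whole turn. Turning torque read about 0.1 N m or less. The final pictures show both feet in their notches and the pointer on blue.

**Button:** It stopped with the fingertips at about z = 0.086 m, which is about 6 mm of travel. Force there was 8.5 N, above the 5 N full-travel force. Afterwards it was up again, and the tin, glue, mallet and outlets looked unmoved.

**Less certain:**
- **Finger force:** I couldn't read the squeeze on each finger, so I judged it from the opening and the wrist force. While I closed the pinch, vertical drag on the tabs briefly reached about 9 N on the wrist, until I corrected the tool height. The tabs look whole in the pictures.
- **Bottoming check:** a second check that the button was fully down tripped early on force noise. I relied instead on the height not changing while the force varied between 6 and 8.5 N.

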